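Find the through-hole with a probe pin

TASK

One of the three bores in the steel block goes right through; the other two are blind, drilled only halfway. Take the probe pin from its wooden stand, try it in the bores to find the one that goes through, and leave the pin standing in that bore, fully down with its collar resting on the block.

Things in the scene. Friction and masses are not known exactly. Their poses are not given: they have to be found in the camera images.
- probe_pin: Loose upright steel pin, 0.18 kg; origin at its lower tip, z up. From the tip: shank 10 mm diameter, 47 mm long, last 6 mm tapered; collar 40 mm diameter, at 47 to 53 mm; round knurled handle 20 mm diameter, at 53 to 103 mm, to grip. It starts hanging by the collar in a fixed wooden stand, 66 x 66 x 50 mm with a 17 mm hole, tip 3 mm above the bench.
- bore_1 (a point): Mouth centre of one end bore, in the top face (z = 50 mm) of the drilled steel block, 168 x 62 x 50 mm, heavy, immovable. Three upright bores, 24 mm diameter with 2 mm chamfer, in a row 52 mm apart; y runs along the row to bore_3, z up. One of the three, any of them, goes through to the bench; the other two are 25 mm deep.
- bore_2 (a point): Mouth centre of the middle bore of the same block, in its top face 50 mm above the bench. Fully down in the through bore the pin's collar rests on the block and its tip is 3 mm above the bench; in a blind bore it stops with its tip 25 mm above the bench and its collar 22 mm clear of the block.
- bore_3 (a point): Mouth centre of the other end bore of the same block, in its top face 50 mm above the bench; axes as bore_1.
Mind the look-alikes: they are no part of the job. Leave any blue or orange look-alike of the probe_pin alone.

How it is judged:
By the outcome, as a careful person would: the job done as asked, in the order asked, and still so for the second after the job is handed in, with the robot touching nothing.
It also fails if it takes over 48 s, if anything falls off the work surface, if the arm or the gripper's body presses on something with over 40 N, if the wrist force passes 120 N, or if a joint passes its speed limit or range.

ROBOT

A 6-joint arm with a two-finger parallel gripper is mounted at the origin on a cart in front of the work surface, level with it; the furniture and walls round the work are solid. World frame = base frame: x ahead of the robot, y to its left, z up, the work surface at z = 0. Lengths are in m, angles in degrees, forces in N, time in s.
With the tool pointing down it reaches from about 0.4 to 0.825 m from the base axis. Payload 7 kg.
Tool frame: the origin (TCP) lies at the centre of the arm's flange, where the gripper is bolted on; the fingertips stand 178 mm ahead of it and the grasp point (between the pads) lies 159 mm ahead of it (tip_reach is the distance from the TCP to the fingertips, in m); z points along the fingers, y is the line along which they close (so a half turn about z gives the same grasp; the last joint's range is limited). The gripper opens to 88 mm and grips with 3 to 60 N. Pads are 19 mm wide; open, the fingers measure 130 mm over their backs; the gripper's body (78 mm by 193 mm) begins 47 mm behind the grasp point.
Start: joints at [88.986, 20.546, 0.682, 0, -70.136, -16.507], TCP at [0.203, 0.644, 0.405] pointing down, gripper open.
Joint ranges: [-176.03, 176.03], [-82.01, 121.73], [-58.28, 71.71], [-173.87, 95.51], [-174.79, -0.11], [-173.66, 173.66]. Speed limits (degrees/s): [136.94, 136.94, 172.46, 180, 180, 180].

INTERFACE

Orientations are given as [roll, pitch, yaw] about the fixed x, y, z axes, in that order (R = Rz(yaw) Ry(pitch) Rx(roll)).
In Python, from plant import * gives the robot as it stands.
- The arm moves only by the shell command python3 -m handwheel 'ROWS'. ROWS is JSON, a list of rows, each a list of 7 numbers: the opening, from -1 (shut) to 1 (fully open), then the shift along the tool's x, y, z as a fraction of full scale, then the turn, a rotation vector about the tool's x, y, z as a fraction of full scale. A call has 1 to 5 rows; each row shifts and turns the commanded pose from where the row before left it, along the tool's axes as they then stand; what a row does not reach is not made up. Full scale, the value 1, is 0.025 m for a shift and 6 degrees for a turn. A row lasts 1/8 s, in which the tool goes at most 62.5 mm and 10.7 degrees, less where a joint would pass 70% of its speed; a pose out of reach is approached as far as the arm can. A call with a number of a shift or a turn outside -1 to 1 is refused whole. A call with a gripper value outside its range is refused whole. The fingers move at their own pace and stop on an object; the grip force is fixed at half the most. Time passes only in rows, so rows that do not move let the fingers close. It gives the time, the measured TCP pose, the force, the opening and the grip force at its end, in the units of the state.
- get_obs(): the state, without advancing time (a new reading comes with each control period).
- snapshot(name): name is "side" or "top" or "wrist"; returns a dict with "color" (384x512x3 uint8, red, green, blue), "fx", "fy", "cx", "cy" (pixels), "R" (3x3) and "t" (3): a world point X has camera coordinates R X + t; the wrist camera has in their place "tool_from_camera" (4x4, takes a point from camera to tool coordinates, whose origin is the TCP and whose axes are the flange's). Camera axes: x right, y down, z forward; pixel columns grow to the right and rows downward; lengths in m; the calibration is good to about 2 mm. A picture is of the moment at which its call begins: read the wrist's pose just before it. There is no depth.
- close_job(): hands the job in; it is judged then, once.
The state is a dict: "clock": time; "joint_pos": joint angles; "qvel": joint speeds; "tau": joint torques, N m; "tool_pos": TCP position; "orientation": TCP orientation; "force": force on the tool from outside, world axes, zero at the start; "moment": the same for the moment, N m; "opening": finger opening in m; "gripper_force": force on a finger pad.
Only numpy, scipy, OpenCV 4.12 (cv2) and the standard library are available. Lean on these libraries where they do the work, as an engineer would, in place of code of your own. Each camera call takes 0.05 s, during which the arm holds its last target. There are 200 camera calls.

## Working session

There is one attempt and no reset: what is moved stays moved. The work goes in short steps, Python scripts to look and compute and a shell command to move; the robot and the scene stay as the last step left them, time stands still between calls to the robot, and variables do not carry over. Pictures are saved under pics/ and viewed, at most 10 in all, crops included, and the job is handed in when it is done.

```bash
mkdir -p pics; cat > h.py <<'E'
from plant import *
import numpy as np, cv2
def save(n,f):
    s=snapshot(n); cv2.imwrite('pics/'+f,cv2.cvtColor(s['color'],cv2.COLOR_RGB2BGR)); return s
def cast(s,u,v,z):
    R=np.array(s['R']);t=np.array(s['t']);d=R.T@np.array([(u-s['cx'])/s['fx'],(v-s['cy'])/s['fy'],1]);c=-R.T@t
    return c+d*(z-c[2])/d[2]
E
python3 - <<'E'
from h import *
import pickle
o=get_obs();print(o)
S={n:save(n,n+'0.png') for n in('top','side')}
pickle.dump(S,open('s.pkl','wb'))
a=cv2.imread('pics/top0.png');b=cv2.imread('pics/side0.png')
for s in S.values(): print(-np.array(s['R']).T@s['t'],s['fx'])
E
```

```text
{'clock': 0.0, 'joint_pos': array([ 8.89879082e+01,  2.05917888e+01,  6.34064618e-01, -2.02634694e-02,
       -7.01337362e+01, -1.65068532e+01]), 'qvel': array([-0.05083778, -0.02271495, -0.00562319,  0.02866011,  0.00852024,
       -0.12237381]), 'tau': array([ 3.26777138e-05, -5.82707405e+01,  2.93048108e+01,  6.99691325e+00,
        6.94245362e-03, -1.66459645e-04]), 'tool_pos': array([0.20313186, 0.64351568, 0.4037202 ]), 'orientation': array([ 1.79906896e+02, -7.72541619e-03, -1.75258399e+01]), 'force': array([-0.32883467,  0.50068284, -0.01224804]), 'moment': array([-0.06213713,  0.0419472 ,  0.01816687]), 'gripper_force': 0.0, 'opening': 0.08771477325744106}
[ 0.37481832 -0.03104723  1.04861518] 486.2429310720381
[0.44915231 0.69077251 0.5858694 ] 406.0666341669514
```

View pics/top0.png

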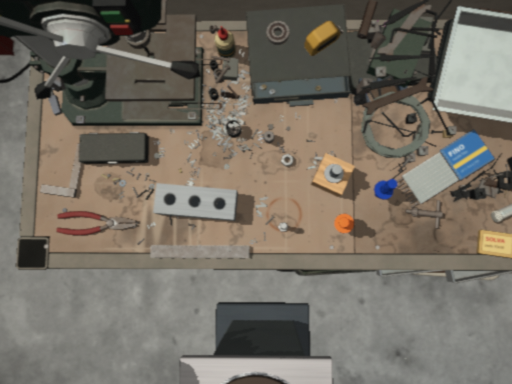

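View pics/side0.png

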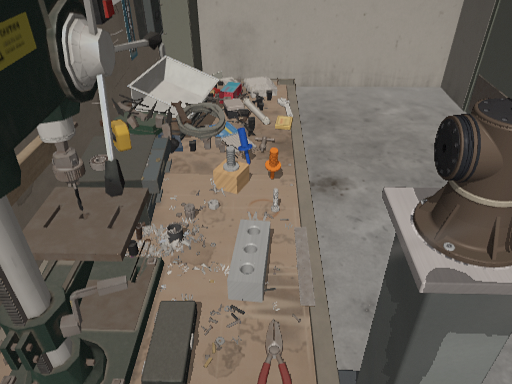

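The top view shows three pin-like objects: a grey one in the wooden stand at (333,174), a blue one at (386,188) and an orange one at (344,223). The grey pin in the wooden stand fits the description, because it is steel-coloured and hangs in the stand. The block bores are at about (170,199), (194,201) and (220,205). Next I'll measure these positions and confirm the pin in a crop.

```bash
python3 - <<'E'
from h import *
import pickle
S=pickle.load(open('s.pkl','rb'));T=S['top'];D=S['side']
img=T['color'];g=cv2.cvtColor(img,cv2.COLOR_RGB2GRAY)
# dark bores inside block
sub=g[180:225,150:242]; m=((sub<75)*255).astype(np.uint8)
n,l,st,c=cv2.connectedComponentsWithStats(m)
for i in range(1,n):
    if st[i,4]>40: p=c[i]+[150,180]; print('bore',p,st[i],cast(T,*p,.05))
hsv=cv2.cvtColor(img,cv2.COLOR_RGB2HSV)
sub=hsv[150:200,305:360]; m=((sub[...,1]<70)*255).astype(np.uint8)
n,l,st,c=cv2.connectedComponentsWithStats(m)
for i in range(1,n):
    if st[i,4]>30: p=c[i]+[305,150]; print('pin',p,st[i],cast(T,*p,.06),cast(T,*p,.10))
for n,p,z in(('blue',(386,188),.05),('orange',(344,223),.05),('drillhandle',(190,68),.2),('drillleft',(60,90),.1),('vise',(300,90),.05),('standcorner',(318,155),.05),('standc2',(355,172),.05),('blk',(157,185),.05),('blk2',(238,192),.05)):print(n,cast(T,*p,z))
a=cv2.cvtColor(img[140:240,290:420],cv2.COLOR_RGB2BGR);b=cv2.cvtColor(D['color'][110:210,190:320],cv2.COLOR_RGB2BGR)
cv2.imwrite('pics/c1.png',cv2.resize(np.vstack([a,b]),None,fx=3,fy=3,interpolation=2))
E
```

```text
bore [169.54216867 198.71084337] [15 14 10 10 83] [0.4797312  0.17729265 0.05      ]
bore [237.15 213.05] [ 80  15  12  27 100] [0.45016191 0.03664854 0.05      ]
bore [194.2875 200.9625] [40 16 10 11 80] [0.47508794 0.12571408 0.05      ]
bore [219.26829268 203.20731707] [65 18 10 11 82] [0.47047563 0.0738288  0.05      ]
pin [314.70588235 161.66386555] [  2   2  16  18 119] [ 0.55561103 -0.12298488  0.06      ] [ 0.54829604 -0.11926502  0.1       ]
pin [333.46666667 172.94333333] [ 19  14  20  19 300] [ 0.5320882  -0.16110794  0.06      ] [ 0.52572496 -0.1558456   0.1       ]
blue [ 0.50226397 -0.26971041  0.05      ]
orange [ 0.43012236 -0.18219528  0.05      ]
drillhandle [0.70361751 0.11493715 0.2       ]
drillleft [0.69712559 0.39718636 0.1       ]
vise [ 0.71183238 -0.09454473  0.05      ]
standcorner [ 0.57152683 -0.13092201  0.05      ]
standc2 [ 0.53563805 -0.20689312  0.05      ]
blk [0.50841209 0.20429637 0.05      ]
blk2 [0.49381732 0.03527572 0.05      ]
```

View pics/c1.png

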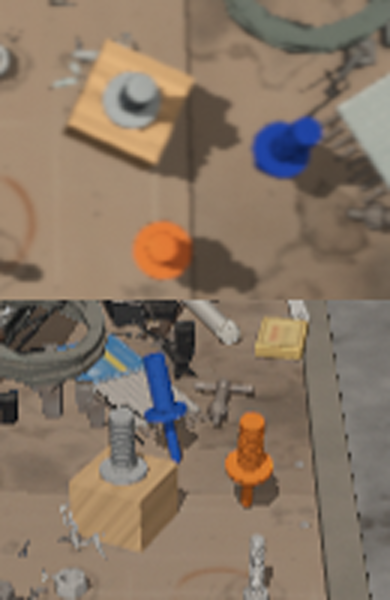

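The crop confirms it: a grey knurled pin hangs in the wooden stand, and the blue and orange ones stand separately. The pin is at about (0.532, -0.162). The bores are at (0.480, 0.177), (0.475, 0.126) and (0.4705, 0.074). I'll head for the pin.

```bash
R='x'; python3 -m handwheel '[[1,0.83,1,0,0,0,0],[1,0.83,1,0,0,0,0],[1,0.83,1,0,0,0,0],[1,0.83,1,0,0,0,0],[1,0.83,1,0,0,0,0]]'
python3 -m handwheel '[[1,0.83,1,0,0,0,0],[1,0.83,1,0,0,0,0],[1,0.83,1,0,0,0,0],[1,0.83,1,0,0,0,0],[1,0.83,1,0,0,0,0]]'
python3 -c "
from plant import *
print(get_obs()['joint_pos'])"
```

```text
clock: 0.72
tool_pos: [0.2648, 0.4921, 0.4043]
orientation: [180.0, 0.0, -17.5]
force: [1.5, 0.1, -0.3]
opening: 0.0873
gripper_force: 0.0
clock: 1.35
tool_pos: [0.326, 0.3416, 0.4044]
orientation: [180.0, 0.0, -17.5]
force: [0.9, -1.5, -0.0]
opening: 0.0876
gripper_force: 0.0
[ 7.03006840e+01  1.09016354e+00 -2.39041091e+01 -8.34211864e-03
 -6.50293267e+01  2.18765346e+00]
```

```bash
python3 -m handwheel '[[1,0.82,0.985,0,0,0,0],[1,0.82,0.985,0,0,0,0],[1,0.82,0.985,0,0,0,0],[1,0.82,0.985,0,0,0,0],[1,0.82,0.985,0,0,0,0]]' | head -2
python3 -m handwheel '[[1,0.82,0.985,0,0,0,0],[1,0.82,0.985,0,0,0,0],[1,0.82,0.985,0,0,0,0],[1,0.82,0.985,0,0,0,0],[1,0.82,0.985,0,0,0,0]]' |head -2
python3 -m handwheel '[[1,0.82,0.985,0,0,0,0],[1,0.82,0.985,0,0,0,0],[1,0.82,0.985,0,0,0,0],[1,0.82,0.985,0,0,0,0],[1,0.82,0.985,0,0,0,0]]' | head -2
python3 -m handwheel '[[1,0.82,0.985,0,0,0,-1],[1,0.82,0.985,0,0,0,-1],[1,0,0,0,0,0,-1],[1,0,0,0,0,0,-1],[1,0,0,0,0,0,-1]]' |head -2
python3 -m handwheel '[[1,0,0,0,0,0,-1],[1,0,0,0,0,0,-1],[1,0,0,0,0,0,-1],[1,0,0,0,0,0,-1],[1,0,0,0,0,0,-1]]'
python3 - <<'E'
from h import *
print(get_obs()['tool_pos'],get_obs()['orientation'])
s=save('wrist','w1.png');print(s['tool_from_camera'],s['fx'],s['cx'],s['cy'])
E
```

```text
clock: 1.98
tool_pos: [0.3866, 0.1934, 0.4045]
clock: 2.6
tool_pos: [0.4473, 0.0452, 0.4045]
clock: 3.22
tool_pos: [0.508, -0.1031, 0.4044]
clock: 3.85
tool_pos: [0.535, -0.1601, 0.4041]
clock: 4.47
tool_pos: [0.535, -0.1599, 0.4043]
orientation: [-180.0, 0.0, 42.7]
force: [-0.2, 0.3, -0.9]
opening: 0.0878
gripper_force: 0.0
[ 0.53501183 -0.15987419  0.40427883] [-1.79964140e+02  2.70927171e-02  4.26713623e+01]
[[-1.15206171e-03 -9.58923312e-01 -2.83663099e-01  7.72985628e-02]
 [ 9.99998856e-01 -1.38269404e-03  6.12829647e-04 -2.40860096e-04]
 [-9.79875912e-04 -2.83662069e-01  9.58923809e-01  2.00040902e-02]
 [ 0.00000000e+00  0.00000000e+00  0.00000000e+00  1.00000000e+00]] 309.8911031786311 251.68427837948076 195.77928084401378
```

View pics/w1.png

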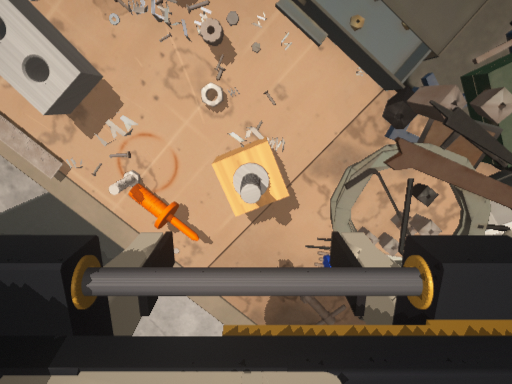

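The wrist view shows the collar centre at (251,181) and the handle's top face at about (251,189). The fingers straddle the line between orange and blue, so both are clear. I'll cast rays for the correction.

```bash
cat >> h.py <<'E'
from scipy.spatial.transform import Rotation as Ro
def wcast(s,o,u,v,z):
    M=np.array(s['tool_from_camera']);R=Ro.from_euler('xyz',o['orientation'],degrees=True).as_matrix()
    d=R@M[:3,:3]@np.array([(u-s['cx'])/s['fx'],(v-s['cy'])/s['fy'],1]);c=R@M[:3,3]+o['tool_pos']
    return c+d*(z-c[2])/d[2]
def totool(o,p):
    return Ro.from_euler('xyz',o['orientation'],degrees=True).as_matrix().T@(np.array(p)-o['tool_pos'])
E
python3 - <<'E'
from h import *
o=get_obs();s=snapshot('wrist')
h=cv2.cvtColor(s['color'],cv2.COLOR_RGB2HSV)[155:215,215:290]
m=((h[...,1]<70)*255).astype(np.uint8)
n,l,st,c=cv2.connectedComponentsWithStats(m);i=1+np.argmax(st[1:,4]);print(st[i],c[i]+[215,155])
for p,z in(((251,181),.056),((251,188),.106),((251.5,168.5+0),.056)): q=wcast(s,o,*p,z);print(q,totool(o,q))
E
```

```text
[  18    8   36   40 1066] [250.44934334 181.69606004]
[ 0.53200317 -0.16131412  0.056     ] [-0.0030212  -0.00075421  0.34828368]
[ 0.53614569 -0.1575928   0.106     ] [ 0.00252197 -0.00068756  0.29828091]
[ 0.54251637 -0.15229485  0.056     ] [ 1.08192437e-02 -1.91255604e-04  3.48276536e-01]
```

```bash
python3 -m handwheel '[[1,-0.07,-0.02,1,0,0,0],[1,0,0,1,0,0,0],[1,0,0,1,0,0,0],[1,0,0,1,0,0,0],[1,0,0,1,0,0,0]]'|head -4
python3 -m handwheel '[[1,0,0,0.6,0,0,0],[1,0,0,0.5,0,0,0],[1,0,0,0,0,0,0],[-1,0,0,0,0,0,0],[-1,0,0,0,0,0,0]]'
python3 -m handwheel '[[-1,0,0,0,0,0,0],[-1,0,0,0,0,0,0],[-1,0,0,0,0,0,0],[-1,0,0,0,0,0,0]]'
```

```text
clock: 5.2
tool_pos: [0.5334, -0.1607, 0.2787]
orientation: [-180.0, 0.0, 42.3]
force: [-0.1, -0.2, 0.6]
clock: 5.82
tool_pos: [0.5338, -0.1607, 0.253]
orientation: [179.9, -0.1, 42.5]
force: [-0.4, -0.1, 0.1]
opening: 0.0731
gripper_force: 0.0
clock: 6.32
tool_pos: [0.5335, -0.1607, 0.2522]
orientation: [180.0, -0.0, 42.5]
force: [-0.6, 0.5, -0.7]
opening: 0.033
gripper_force: 0.0
```

```bash
python3 -m handwheel '[[-1,0,0,0,0,0,0],[-1,0,0,0,0,0,0],[-1,0,0,0,0,0,0],[-1,0,0,0,0,0,0]]'
python3 -m handwheel '[[-1,0,0,-1,0,0,0],[-1,0,0,-1,0,0,0],[-1,0,0,-1,0,0,0],[-1,0,0,0,0,0,0],[-1,0,0,0,0,0,0]]'
python3 - <<'E'
from h import *
o=get_obs();print(o['tool_pos'],o['orientation'],o['gripper_force'])
s=save('wrist','w2.png')
for b in((.4797,.1773),(.4751,.1257),(.4705,.0738)):print(totool(o,(*b,0)))
E
```

```text
clock: 6.82
tool_pos: [0.5334, -0.1607, 0.2521]
orientation: [-180.0, 0.0, 42.5]
force: [-0.9, 0.3, -0.5]
opening: 0.0196
gripper_force: 30.0
clock: 7.45
tool_pos: [0.5331, -0.1606, 0.3262]
orientation: [-179.9, 0.0, 42.5]
force: [-0.0, -0.7, -2.3]
opening: 0.0197
gripper_force: 30.0
[ 0.53306403 -0.16064051  0.3261516 ] [-1.79934733e+02  3.12853735e-02  4.24564662e+01] 29.995205104351044
[ 0.18892651 -0.28498     0.32637333]
[ 0.15070114 -0.25001515  0.32635437]
[ 0.11227326 -0.21482896  0.32633528]
```

View pics/w2.png

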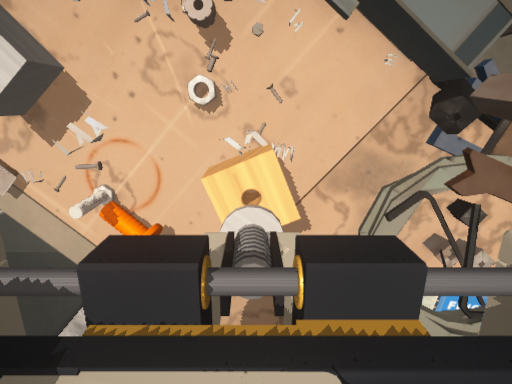

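The picture shows the pin clear of the stand and upright between the pads, with the collar at (251,222). Next is the nearest bore, at (0.4705, 0.0738).

```bash
python3 -m handwheel '[[-1,0.5,-0.955,0,0,0,0],[-1,0.5,-0.955,0,0,0,0],[-1,0.5,-0.955,0,0,0,0],[-1,0.5,-0.955,0,0,0,0],[-1,0.5,-0.955,0,0,0,0]]'|head -4
python3 -m handwheel '[[-1,0.5,-0.955,0,0,0,0],[-1,0.5,-0.955,0,0,0,0],[-1,0.5,-0.955,0,0,0,0],[-1,0.5,-0.955,0,0,0,0],[-1,0,0,0,0,0,0]]'|head -4
python3 - <<'E'
from h import *
o=get_obs();print(o['tool_pos'],o['orientation'],o['gripper_force'])
s=save('wrist','w3.png')
for b in((.4797,.1773),(.4751,.1257),(.4705,.0738)):print(totool(o,(*b,0)))
E
```

```text
clock: 8.12
tool_pos: [0.4984, -0.0297, 0.326]
orientation: [-179.9, 0.1, 42.5]
force: [0.2, 0.8, -2.4]
clock: 8.75
tool_pos: [0.4709, 0.0749, 0.3262]
orientation: [-180.0, 0.1, 42.6]
force: [0.3, -0.5, -1.7]
[0.47090956 0.07486232 0.32621505] [-1.79972836e+02  8.39757525e-02  4.25952286e+01] 29.995519816875458
[ 0.07628048 -0.06930574  0.32613649]
[ 0.03797058 -0.03443355  0.32617611]
[-0.00054237  0.00065949  0.32621592]
```

View pics/w3.png

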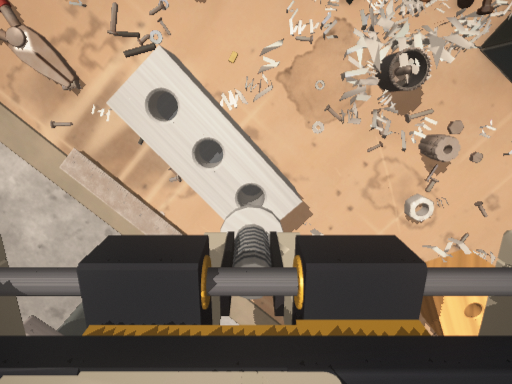

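The bores are at (162,104), (208,152) and (250,~197), the last partly hidden by the collar. I'll check those against the estimates.

```bash
python3 - <<'E'
from h import *
o=get_obs();s=snapshot('wrist')
for p in((162,104),(208,152)):q=wcast(s,o,*p,.05);print(q,totool(o,q))
q=wcast(s,o,251,225,.05+.077);print('collar',q)
E
python3 -m handwheel '[[-1,0,0,0.9,0,0,0],[-1,0,0,0,0,0,0]]'
```

```text
[0.47961468 0.17875698 0.05      ] [ 0.07746344 -0.07105789  0.27617721]
[0.4751291  0.12728254 0.05      ] [ 0.03933736 -0.03618472  0.27622383]
collar [0.4743133  0.07813275 0.127     ]
clock: 9.1
tool_pos: [0.4708, 0.0728, 0.3031]
orientation: [-179.9, 0.2, 42.4]
force: [0.4, -0.6, -2.7]
opening: 0.0199
gripper_force: 30.0
```

```bash
python3 -m handwheel '[[-1,0.03,-0.05,0.8,0,0,0],[-1,0,0,0.1,0,0,0],[-1,0,0,0,0,0,0]]'|sed -n 1,4p
python3 -m handwheel '[[-1,0,0,0.15,0,0,0],[-1,0,0,0.1,0,0,0]]'|sed -n 1,4p
python3 -m handwheel '[[-1,0,0,0.1,0,0,0],[-1,0,0,0.1,0,0,0]]'|sed -n 1,4p
```

```text
clock: 9.48
tool_pos: [0.4714, 0.075, 0.2827]
orientation: [180.0, 0.0, 42.5]
force: [-0.3, -0.0, -1.9]
clock: 9.72
tool_pos: [0.4712, 0.0752, 0.2762]
orientation: [180.0, -0.0, 42.5]
force: [-0.4, -0.1, -1.7]
clock: 9.98
tool_pos: [0.4711, 0.0752, 0.2708]
orientation: [180.0, -0.0, 42.5]
force: [-0.4, 0.4, -2.3]
```

```bash
python3 -m handwheel '[[-1,0,0,0.15,0,0,0],[-1,0,0,0,0,0,0]]'|sed -n 1,4p
python3 -m handwheel '[[-1,0,0,0.15,0,0,0],[-1,0,0,0,0,0,0]]'|sed -n 1,4p
```

```text
clock: 10.22
tool_pos: [0.471, 0.0751, 0.2668]
orientation: [-180.0, 0.0, 42.5]
force: [-0.9, 0.8, -2.3]
clock: 10.48
tool_pos: [0.471, 0.0751, 0.2631]
orientation: [-180.0, 0.0, 42.5]
force: [-0.4, 0.3, -2.6]
```

There's no contact 11 mm past the blind depth, so this is the through bore. I'll lower the pin until the collar seats.

```bash
python3 -m handwheel '[[-1,0,0,0.25,0,0,0],[-1,0,0,0.1,0,0,0],[-1,0,0,0,0,0,0]]'|sed -n 1,4p
python3 -m handwheel '[[-1,0,0,0.06,0,0,0],[-1,0,0,0,0,0,0]]'|sed -n 1,4p
```

```text
clock: 10.85
tool_pos: [0.471, 0.0751, 0.2543]
orientation: [-180.0, 0.0, 42.5]
force: [0.1, -0.4, -2.7]
clock: 11.1
tool_pos: [0.4711, 0.0752, 0.2531]
orientation: [-180.0, 0.0, 42.5]
force: [0.1, 0.6, -2.8]
```

```bash
python3 -m handwheel '[[-1,0,0,0.04,0,0,0],[-1,0,0,0,0,0,0]]'|sed -n 1,4p
python3 -m handwheel '[[-1,0,0,0.03,0,0,0],[-1,0,0,0,0,0,0]]'|sed -n 1,4p
```

```text
clock: 11.35
tool_pos: [0.4711, 0.0751, 0.2521]
orientation: [-180.0, 0.0, 42.5]
force: [-0.8, 0.1, -2.0]
clock: 11.6
tool_pos: [0.4711, 0.0752, 0.252]
orientation: [180.0, -0.0, 42.5]
force: [-2.2, 0.3, 5.0]
```

Contact at TCP z 0.252 with +7 N means the collar is seated. I'll release and retreat.

```bash
python3 -m handwheel '[[0,0,0,0,0,0,0],[0,0,0,0,0,0,0],[0,0,0,0,0,0,0],[0,0,0,0,0,0,0],[0,0,0,0,0,0,0]]'|tail -3
python3 -m handwheel '[[0.2,0,0,0,0,0,0],[0.2,0,0,-0.5,0,0,0],[0.2,0,0,-1,0,0,0],[0.2,0,0,-1,0,0,0],[0.2,0,0,-1,0,0,0]]'
python3 -m handwheel '[[0.2,0,0,-1,0,0,0],[0.2,0,0,-1,0,0,0],[0.2,-1,0,0,0,0,0],[0.2,-1,0,0,0,0,0],[0.2,-1,0,0,0,0,0]]'
python3 - <<'E'
from h import *
o=get_obs()
a=save('wrist','w4.png')['color'];t=snapshot('top')['color'];b=snapshot('side')['color']
f=lambda i:cv2.resize(cv2.cvtColor(i,cv2.COLOR_RGB2BGR),(400,300),interpolation=2)
cv2.imwrite('pics/e.png',np.vstack([np.hstack([f(a),f(t)]),np.hstack([f(b[200:305,190:330]),f(t[150:240,120:240])])]))
E
```

```text
force: [-0.5, -0.1, 0.1]
opening: 0.0434
gripper_force: 0.0
clock: 12.85
tool_pos: [0.4711, 0.0751, 0.3407]
orientation: [180.0, -0.0, 42.5]
force: [-0.2, 0.1, -0.9]
opening: 0.0524
gripper_force: 0.0
clock: 13.48
tool_pos: [0.415, 0.0239, 0.3898]
orientation: [180.0, -0.1, 42.5]
force: [0.4, -0.6, -1.2]
opening: 0.0528
gripper_force: 0.0
```

View pics/e.png

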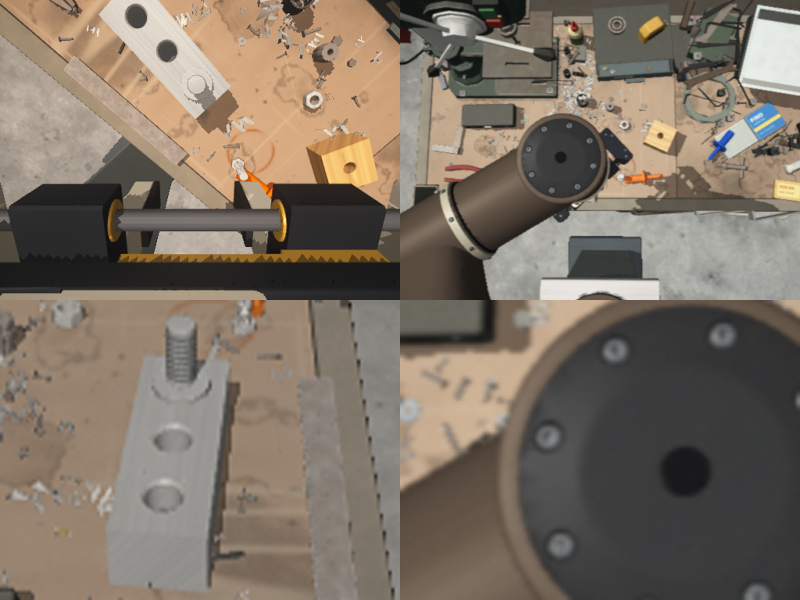

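The final views show the pin upright in the end bore with its collar flat on the block and the gripper clear. The orange and blue look-alikes lie on the bench. They stood on their tips at the start, and orange was already down in w1, when the gripper had stayed about 0.2 m above the bench. I'll hand in now.

```bash
python3 -m handwheel '[[0.2,0,0,0,0,0,0],[0.2,0,0,0,0,0,0]]'; python3 -c "
from plant import *
print(close_job())"
```

```text
clock: 13.88
tool_pos: [0.4162, 0.0249, 0.3891]
orientation: [180.0, -0.0, 42.5]
force: [0.7, -0.1, 0.4]
opening: 0.0527
gripper_force: 0.0
the job is handed in; nothing more can be done
None
```

The first bore I tried, the end bore nearest the stand, goes right through; the probe pin now stands in it with its collar resting on the block, and I handed the job in at 13.9 s (no verdict was returned).

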